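# Show the water outlet's gasket face to the inspection camera

### The arm

A 6-joint arm with a two-finger parallel gripper is mounted at the origin on the work surface. World frame = base frame: x ahead of the robot, y to its left, z up, the work surface at z = 0. Lengths are in m, angles in rad, forces in N, time in s.
With the tool pointing down it reaches from about 0.3 to 0.775 m from the base axis. Payload 14.6 kg.
Tool frame: the origin (TCP) lies at the very end of the fingers, on their centre line; the grasp point (between the pads) lies 19 mm behind it (ctrl.hold_point_z is the distance from the TCP to the grasp point, in m); x points along the fingers, y is the direction in which the jaws open and shut, and the axes are right-handed (so a half turn about x gives the same grasp; the last joint's range is limited). The gripper opens to 94 mm and grips with 3 to 60 N. Pads are 16 mm wide; open, the fingers measure 119 mm over their backs; the gripper's body (75 mm by 177 mm) begins 78 mm behind the grasp point.
Start: joints at [-1.186, 0.3, 1.521, -0, 1.321, -0.067], TCP at [0.24, -0.495, 0.205] pointing down, gripper open.
Joint ranges: [-3.03, 3.03], [-0.79, 2.21], [0.23, 2.52], [-1.04, 4.18], [0, 3.07], [-2.55, 2.55]. Speed limits (rad/s): [2.22, 2.22, 2.57, 3.14, 3.14, 3.14].

### API

Orientations are given as [roll, pitch, yaw] about the fixed x, y, z axes, in that order (R = Rz(yaw) Ry(pitch) Rx(roll)).
In Python, from station import get_obs, camera, ticket, ctrl gives the robot as it stands.
- The arm moves only by the tool step_arm, never from a script. Its argument "motion" is a list that holds one entry, the list of rows, each a list of 6 numbers: the shift along the tool's x, y, z in m, then the turn, a rotation vector about the tool's x, y, z in degrees. A call has 1 to 12 rows; each row shifts and turns the commanded pose from where the row before left it, along the tool's axes as they then stand; what a row does not reach is not made up. A row lasts 1/8 s, in which the tool goes at most 62.5 mm and 10.7 degrees, less where a joint would pass 70% of its speed; a pose out of reach is approached as far as the arm can. A call is refused whole if a number of a shift passes 0.0625 or a number of a turn 10.7, either way. A call with a gripper value outside its range is refused whole. "fingers" is the finger opening in m, from 0 to 0.094, set as the call begins (left out, the last holds). The fingers move at their own pace and stop on an object; "squeeze" is the grip in N (left out, the last holds). Time passes only in rows, so rows that do not move let the fingers close. It gives the time, the measured TCP pose, the force and the opening at its end, in the units of the state.
- get_obs(): the state, without advancing time (a new reading comes with each control period).
- camera(name): name is "scene" or "top" or "wrist"; returns a dict with "pixels" (480x640x3 uint8, red, green, blue), "fx", "fy", "cx", "cy" (pixels), "extrinsics" (4x4, takes a point from world to camera coordinates); the wrist camera has in their place "T_tool_cam" (4x4, takes a point from camera to tool coordinates, whose origin is the TCP and whose axes are the tool frame's). Camera axes: x right, y up, looking along -z (the intrinsics and any distortion apply to the point x, -y, -z); pixel columns grow to the right and rows downward; lengths in m; the calibration is good to about 2 mm. The wrist camera is an equidistant fisheye: a pixel r from the principal point sees the ray r / f radians off the axis. A picture is of the moment at which its call begins: read the wrist's pose just before it. There is no depth.
- ticket.hand_in(): hands the job in, once; it reports no verdict.
The state is a dict: "time_s": time; "qpos": joint angles; "joint_vel": joint speeds; "tau": joint torques, N m; "ee_pos": TCP position; "eef_rot": TCP orientation; "force": force on the tool from outside, world axes, zero at the start; "moment": the same for the moment, N m; "grip_width": finger opening in m.
Only numpy, scipy, OpenCV 4.12 (cv2) and the standard library are available. Lean on these libraries where they do the work, as an engineer would, in place of code of your own. Each camera call takes 0.05 s, during which the arm holds its last target.

### The job

The nuts are already off: lift the straight-necked alloy water outlet straight up off its two studs on the manifold and show its gasket face (the underside of its flange) to the tilted inspection camera. Hold the face square to the lens, centred on the lens axis and 150 mm in front of the lens, with the two bolt holes level with each other. Finish while still holding it there in the air, perfectly still for the picture; do not knock the camera, and leave the blanking plate and everything else where it is.

Things in the scene. Friction and masses are not known exactly. Their poses are not given: they have to be found in the camera images.
- outlet: the part to show: loose aluminium water outlet, 0.15-0.31 kg, 66 mm tall. Origin: centre of its flat underside (gasket face); z up the neck, y through the bolt holes, x across. Oval flange 12 mm thick, 51 (x) by 100 (y), 10 mm holes at y +-37. Round neck 36 mm in diameter from 17 to 58 mm above the face, bead 39 mm up to 64. Starts over two studs on either manifold pad. Half-turn symmetric
- manifold: fixed aluminium log-shaped casting, 310 mm long (y), 100 mm wide (x), origin mid underside, z up. Two oval pads on top, 80 mm above the bench, centred at y +78 and -78 mm, each with two upright 8 mm studs at 37 mm each way along y from its centre, 28 mm tall (so 16 above a flange: close fingers across x). Elsewhere it is at most 82 mm high
- blank_plate: the loose grey blanking plate with a brass hexagon plug on the manifold's other pad (leave it): same oval flange, 12 mm thick, 23 mm tall with the plug; origin at the centre of its underside, z up, y through its holes
- camera_stand: fixed stand of the inspection camera: grey block 75 x 70 mm, 34 mm high, with a steel fork 113 mm high that carries the camera head on a level tilt axis 100 mm above the bench. Origin on the bench under the tilt axis, z up; the camera looks towards the stand's -x and up
- camera_head: the black camera with a round ring light 72 mm in diameter round its lens, held by friction in the fork at a tilt that differs each time. Origin on the tilt axis; z is the lens axis, pointing out of the lens, obliquely up, 25 to 42 degrees from vertical; y is the level tilt axis. The front of lens and ring light is 50 mm from the origin along z; the head reaches 36 mm behind it
- focus (a point): point in the air where the camera is sharp: on the lens axis, 150 mm in front of the lens (200 from the head's origin along its z), 0.24-0.29 m above the bench. The gasket face's centre belongs here, outlet z along the camera head's z (neck away from the lens). Same axes as the camera head
- nut_dish: loose steel magnetic dish 90 mm in diameter, 22 mm high, with the nuts stuck in it (leave it); origin under its centre
- wrench: loose steel combination wrench 170 mm long, 10 mm high, lying flat (leave it); origin at mid-length on its underside, x along it
- pulley: loose aluminium belt pulley 110 mm in diameter, 36 mm high, lying flat (leave it); origin under its centre
- oil_pump: loose grey oil pump on a 70 mm square foot, with an upright steel shaft, 92 mm high (leave it); origin under its centre
- thermostat: loose brass thermostat 53 mm in diameter, 36 mm high (leave it); origin under its centre
There are look-alikes about, which are no part of the job. Leave any pink look-alike of the outlet alone. Leave any yellow look-alike of the camera_stand alone.

How it is judged:
On the way:
1. the outlet is lifted clear of its studs in the grip (z of outlet in the frame of manifold above 0.112 m and contact force between outlet and the fingers above 1.5 N), for 0.1 s.
At the end, for the whole second after the job is handed in: the fingers hold the outlet still in the air, touching nothing else: centre of its gasket face within 20 mm of the focus point (150 mm before the lens), face square to the lens within 12 degrees, neck away from the lens, its bolt holes level within 12 degrees (distance between outlet and focus below 0.02 m and angle between the z axis of outlet and the z axis of camera_head, either way round below 0.21 rad and angle between outlet's own z axis and vertical below 1.2 rad and angle between outlet's own y axis and vertical between 1.361 and 1.781 rad and height (world z) of outlet above 0.2 m and contact force between outlet and the fingers above 1.5 N and contact force between outlet and manifold below 0.2 N and contact force between outlet and camera_stand below 0.2 N and linear speed of outlet below 0.02 m/s and angular speed of outlet below 0.15 rad/s); the arm keeps its last pose, push and grip.
It fails at once if the camera is knocked: its aim shifts by more than 8 mm at the focus (distance of focus from where it was at the start of the episode above 0.008 m).
It fails at once if the camera is struck by the robot or the outlet with more than 8 N (contact force between camera_stand and outlet above 8 N or contact force between camera_stand and the arm above 8 N or contact force between camera_stand and the fingers above 8 N).
It fails at once if the blanking plate is moved by more than 10 mm (distance of blank_plate from where it was at the start of the episode above 0.01 m).
It fails at once if another loose thing is moved by more than 20 mm (distance of any of nut_dish, wrench, pulley, oil_pump, thermostat from where it was at the start of the episode above 0.02 m).
It fails at once if the outlet is cocked on its studs by more than 17 degrees instead of lifted straight off (z of outlet in the frame of manifold below 0.105 m and angle between outlet's own z axis and vertical above 0.3 rad).
It also fails if it takes over 38 s, if anything falls off the work surface, if the arm or the gripper's body presses on something with over 40 N, if the wrist force passes 120 N, or if a joint passes its speed limit or range.

## Working session

There is one attempt and no reset: what is moved stays moved. The work goes in short steps, Python scripts to look and compute and a tool call to move; the robot and the scene stay as the last step left them, time stands still between calls to the robot, and variables do not carry over. Pictures are saved under pics/ and viewed, and the job is handed in when it is done.

Besides the shell and the picture viewer there is one more tool, called after "Call:" as a command line: name --argument value ..., lists and objects as JSON in quotes. step_arm: Moves the arm, as the interface text tells. Its arguments: {"type":"object","properties":{"motion":{"type":"array","items":{"type":"array","items":{"type":"array","items":{"type":"number"}}}},"fingers":{"type":"number"},"squeeze":{"type":"number"}},"required":["motion"]}

```bash
ls; mkdir -p pics
python3 - <<'E'
from station import get_obs,camera,ticket,ctrl
import cv2,json,numpy as np
np.set_printoptions(precision=4,suppress=True)
print(get_obs(), ctrl.hold_point_z)
for n in("scene","top","wrist"):
    c=camera(n); cv2.imwrite(f"pics/{n}0.png",c["pixels"][:,:,::-1]); print(n,{k:v for k,v in c.items() if k!="pixels"})
    np.save(f"{n}0.npy",c,allow_pickle=True)
E
```

```text
pics
{'time_s': 0.0, 'qpos': array([-1.1856,  0.3005,  1.5216, -0.    ,  1.3207, -0.0666]), 'joint_vel': array([ 0.0007,  0.0022, -0.0012,  0.0007, -0.0008, -0.0003]), 'tau': array([ -0.0007, -53.1808, -35.2743,   0.0708,   0.0244,  -0.0001]), 'ee_pos': array([ 0.24  , -0.4946,  0.2049]), 'eef_rot': array([-1.6337,  1.5696,  1.9597]), 'force': array([0.2134, 0.7681, 0.0519]), 'moment': array([-0.0348,  0.0077,  0.0104]), 'grip_width': 0.09383197805365796} 0.0188
scene {'fx': 437.7576890154921, 'fy': 437.7576890154921, 'cx': 320.08312814842884, 'cy': 235.9698496941645, 'extrinsics': array([[ 0.52  ,  0.8541, -0.0141, -0.2723],
       [-0.6992,  0.4351,  0.5672,  0.2729],
       [ 0.4906, -0.2851,  0.8234, -1.3519],
       [ 0.    ,  0.    ,  0.    ,  1.    ]])}
top {'fx': 620.2155745759635, 'fy': 620.2155745759635, 'cx': 327.2341859769823, 'cy': 242.38056293606388, 'extrinsics': array([[ 0.0119, -0.9999, -0.0038, -0.0022],
       [ 0.982 ,  0.011 ,  0.1883, -0.5545],
       [-0.1883, -0.006 ,  0.9821, -1.2422],
       [ 0.    ,  0.    ,  0.    ,  1.    ]])}
wrist {'fx': 371.64829954431775, 'fy': 371.64829954431775, 'cx': 317.5884341598773, 'cy': 239.3130416506281, 'T_tool_cam': array([[ 0.0001,  0.2328, -0.9725, -0.1788],
       [ 1.    , -0.    ,  0.0001,  0.0012],
       [ 0.    , -0.9725, -0.2328, -0.0677],
       [ 0.    ,  0.    ,  0.    ,  1.    ]])}
```

View pics/scene0.png

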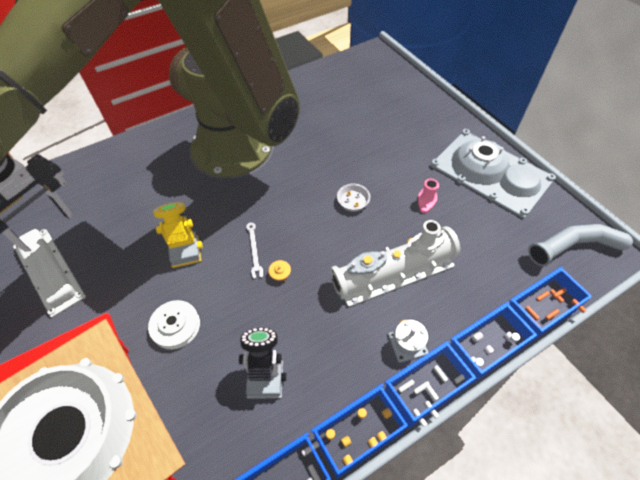

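View pics/top0.png

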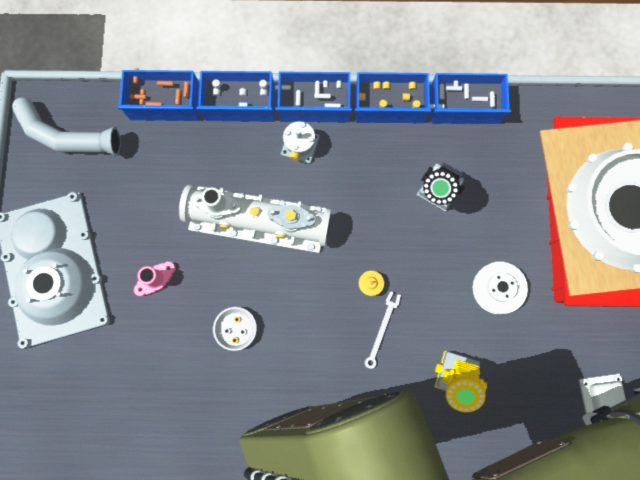

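View pics/wrist0.png

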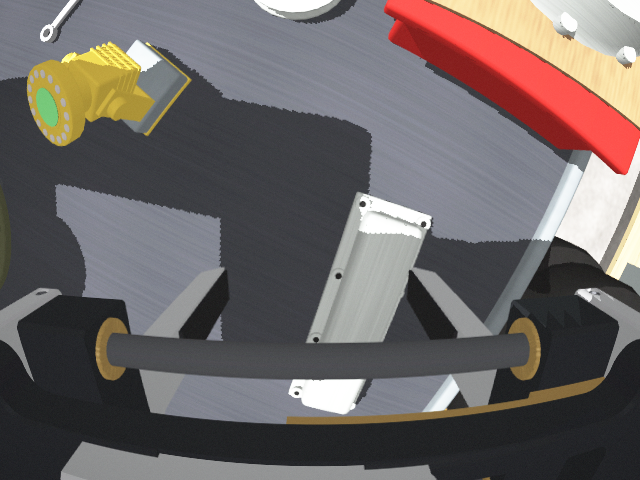

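In the top view, the outlet candidates are the grey-white neck on the manifold at (212,198) and the pink one at (152,276). The first is the one meant, because it's alloy and sits on the manifold pad. For the camera, the black head on the grey stand at (440,187) fits, and the yellow one at (462,385) is the look-alike. I'll check both in enlarged crops.

Run:
```python
import cv2
def crop(f,x,y,w,h,k,o):
    i=cv2.imread(f)[y:y+h,x:x+w]; cv2.imwrite(o,cv2.resize(i,None,fx=k,fy=k,interpolation=cv2.INTER_CUBIC))
crop("pics/top0.png",170,170,170,90,4.7,"pics/c1.png")
crop("pics/top0.png",400,150,90,75,8,"pics/c2.png")
crop("pics/scene0.png",325,210,140,100,5.7,"pics/c3.png")
crop("pics/scene0.png",220,315,90,90,6.5,"pics/c4.png")
```

```text
(no output)
```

View pics/c1.png

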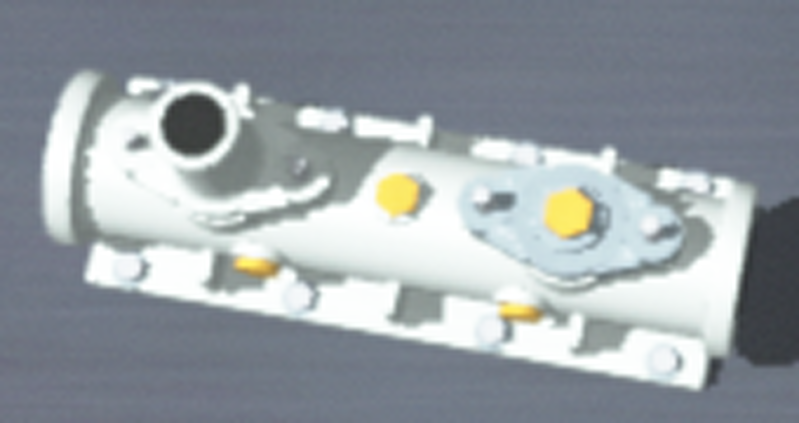

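View pics/c2.png

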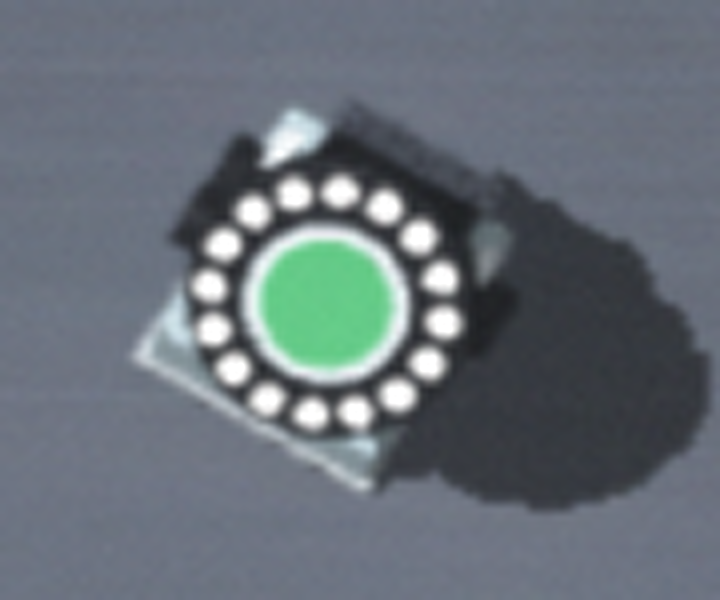

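View pics/c3.png

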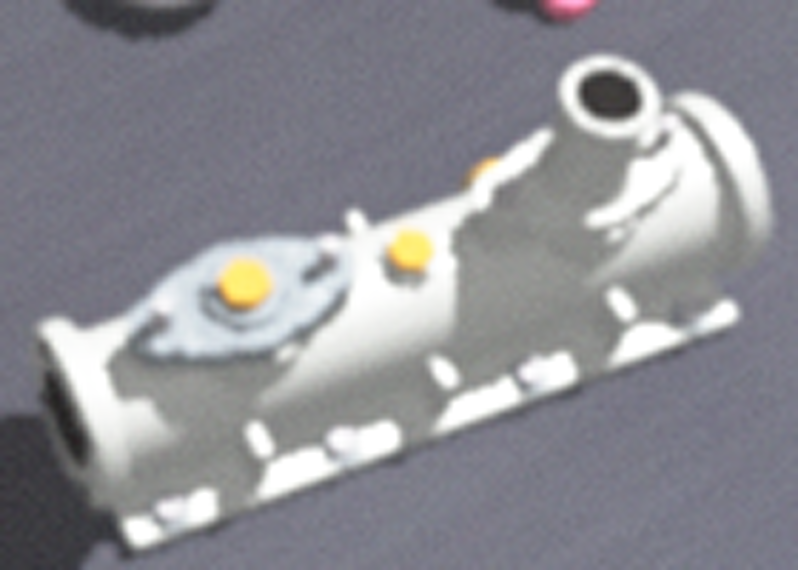

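View pics/c4.png

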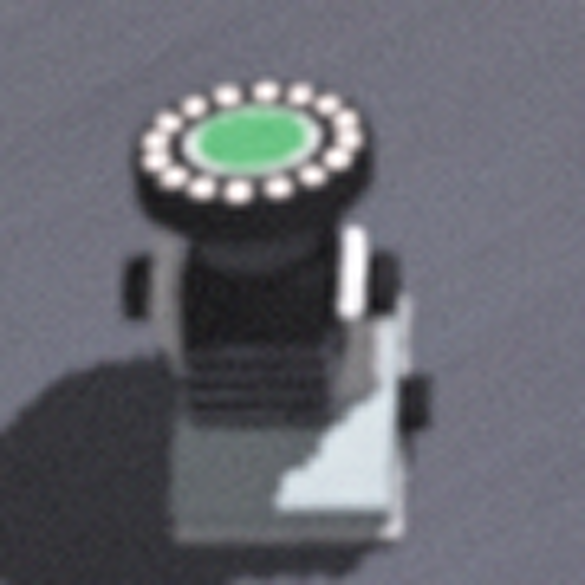

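The crops confirm both: the alloy neck on the manifold beside the grey blanking plate, and the black head on the grey stand. Next I'll triangulate from these two views.

```bash
cat > h.py <<'E'
import numpy as np,cv2
from scipy.optimize import least_squares
from scipy.spatial.transform import Rotation as Ro
np.set_printoptions(precision=4,suppress=True)
def load(n): return np.load(n+".npy",allow_pickle=True).item()
def proj(c,P):
    P=np.atleast_2d(P); q=P@c["extrinsics"][:3,:3].T+c["extrinsics"][:3,3]
    x,y,z=q[:,0],-q[:,1],-q[:,2]
    if "fish" in c:
        r=np.hypot(x,y);t=np.arctan2(r,z);s=t/np.maximum(r,1e-9)
        return np.c_[c["cx"]+c["fx"]*s*x,c["cy"]+c["fy"]*s*y]
    return np.c_[c["cx"]+c["fx"]*x/z,c["cy"]+c["fy"]*y/z]
def wr(c,o):
    T=np.eye(4);T[:3,:3]=Ro.from_euler("xyz",o["eef_rot"]).as_matrix();T[:3,3]=o["ee_pos"]
    c["extrinsics"]=np.linalg.inv(T@c["T_tool_cam"]);c["fish"]=1;return c
def tri(*cp):
    f=lambda P:np.concatenate([(proj(c,P)[0]-p) for c,p in cp])
    r=least_squares(f,[.5,0,.1]);return r.x,r.fun
def raypt(c,p,z):
    f=lambda P:proj(c,[P[0],P[1],z])[0]-p
    return least_squares(f,[.5,0]).x
E
python3 - <<'E'
from h import *
from station import ctrl
print([a for a in dir(ctrl) if a[0]!='_'])
s,t=load("scene0"),load("top0")
print("rim",tri((s,[431.8,226.7]),(t,[211.5,196.6])))
print("plug",tri((s,[368,259.6]),(t,[290.9,215.1])))
print("lens",tri((s,[258.8,336.2]),(t,[440.6,187.9])))
print("studs z.108",raypt(t,[272.3,211.7],.108),raypt(t,[308.5,217.4],.108))
print("base corners z.034",raypt(t,[417.5,194.4],.034),raypt(t,[446.3,211.25],.034))
print("fork z.113",raypt(t,[400+290/8,150+125/8],.113),raypt(t,[400+490/8,150+245/8],.113))
E
```

```text
['MotionError', 'hold_point_z']
rim (array([0.6261, 0.2331, 0.1479]), array([-0.9757,  0.194 , -0.73  , -0.4791]))
plug (array([0.601 , 0.0796, 0.1033]), array([-0.9353,  0.166 , -0.7482, -0.3973]))
lens (array([ 0.6502, -0.217 ,  0.1413]), array([-0.9536,  0.1345, -0.9265, -0.3141]))
studs z.108 [0.6057 0.1155] [0.5947 0.0422]
base corners z.034 [ 0.6653 -0.1884] [ 0.6287 -0.2493]
fork z.113 [ 0.7046 -0.2161] [ 0.6734 -0.2661]
```

```bash
cat >> h.py <<'E'
def plan(o,Pt,Rt,n=None):
    """rows (equal) moving straight from obs pose to target pose: per-row tool-frame shift. rotation const axis"""
    R0=Ro.from_euler("xyz",o["eef_rot"]);p0=np.array(o["ee_pos"])
    rv=(R0.inv()*Ro.from_matrix(Rt)).as_rotvec(); 
    if n is None: n=int(np.ceil(max(np.linalg.norm(Pt-p0)/.0575,np.degrees(np.linalg.norm(rv))/10,1)))
    rows=[]
    for i in range(n):
        Ri=R0*Ro.from_rotvec(rv*i/n)
        rows.append(np.r_[Ri.inv().apply((Pt-p0)/n),np.degrees(rv/n)])
    return n,np.array(rows)
def down(yaw): # tool x down, tool y at yaw
    y=np.array([np.cos(yaw),np.sin(yaw),0]);x=np.array([0,0,-1.]);return np.c_[x,y,np.cross(x,y)]
def show(o,P,R,n=None):
    n,r=plan(o,np.array(P),R,n);print(n);print(str([[round(float(v),4) for v in k[:3]]+[round(float(v),2) for v in k[3:]] for k in r]).replace("], [","],["))
E
python3 - <<'E'
from h import *
from station import get_obs
o=get_obs();R=Ro.from_euler("xyz",o["eef_rot"]).as_matrix();print(R)
for a in (-.162,np.pi-.162): show(o,[.45,-.15,.34],down(a))
E
```

```text
[[-0.0004  0.4366 -0.8997]
 [ 0.0008 -0.8997 -0.4366]
 [-1.     -0.0009 -0.    ]]
8
[[-0.0168, -0.0273, -0.0424, -6.85, -0.0, 0.01],[-0.0169, -0.0221, -0.0454, -6.85, -0.0, 0.01],[-0.0169, -0.0165, -0.0477, -6.85, -0.0, 0.01],[-0.0169, -0.0107, -0.0493, -6.85, -0.0, 0.01],[-0.0169, -0.0047, -0.0502, -6.85, -0.0, 0.01],[-0.0169, 0.0013, -0.0504, -6.85, -0.0, 0.01],[-0.0169, 0.0073, -0.0499, -6.85, -0.0, 0.01],[-0.0169, 0.0132, -0.0487, -6.85, -0.0, 0.01]]
13
[[-0.0104, -0.0168, -0.0261, 9.63, 0.0, 0.0],[-0.0104, -0.0209, -0.0229, 9.63, 0.0, 0.0],[-0.0104, -0.0245, -0.0191, 9.63, 0.0, 0.0],[-0.0104, -0.0273, -0.0147, 9.63, 0.0, 0.0],[-0.0104, -0.0294, -0.01, 9.63, 0.0, 0.0],[-0.0104, -0.0307, -0.0049, 9.63, 0.0, 0.0],[-0.0104, -0.031, 0.0003, 9.63, 0.0, 0.0],[-0.0104, -0.0306, 0.0055, 9.63, 0.0, 0.0],[-0.0104, -0.0292, 0.0105, 9.63, 0.0, 0.0],[-0.0104, -0.027, 0.0152, 9.63, 0.0, 0.0],[-0.0104, -0.0241, 0.0196, 9.63, 0.0, 0.0],[-0.0104, -0.0205, 0.0233, 9.63, 0.0, 0.0],[-0.0104, -0.0163, 0.0264, 9.63, 0.0, 0.0]]
```

Call:
step_arm --motion '[[[-0.017,-0.027,-0.042,-6.85,0,0],[-0.017,-0.022,-0.045,-6.85,0,0],[-0.017,-0.017,-0.048,-6.85,0,0],[-0.017,-0.011,-0.049,-6.85,0,0],[-0.017,-0.005,-0.05,-6.85,0,0],[-0.017,0.001,-0.05,-6.85,0,0],[-0.017,0.007,-0.05,-6.85,0,0],[-0.017,0.013,-0.049,-6.85,0,0],[0,0,0,0,0,0],[0,0,0,0,0,0]]]'

```text
time_s: 1.4
ee_pos: [0.4475, -0.1502, 0.3409]
eef_rot: [-1.579, 1.57, 2.97]
force: [1.0, 0.4, 0.1]
grip_width: 0.0938
```

```bash
cat > snap.py <<'E'
import sys,numpy as np,cv2
from station import get_obs,camera
from h import *
n=sys.argv[1]; o=get_obs();c=wr(camera("wrist"),o);np.save(n+".npy",c,allow_pickle=True)
cv2.imwrite(f"pics/{n}.png",c["pixels"][:,:,::-1]);print(o["time_s"],o["ee_pos"],o["eef_rot"],o["qpos"],np.abs(o["joint_vel"]).max(),o["force"],o["grip_width"])
E
python3 snap.py w1
```

```text
1.4 [ 0.4475 -0.1502  0.3409] [-1.5788  1.5699  2.9703] [-0.4012  0.0536  1.5001 -0.0002  1.5888 -0.238 ] 0.02506871033016083 [1.0127 0.4255 0.0598] 0.09378415616998415
```

View pics/w1.png

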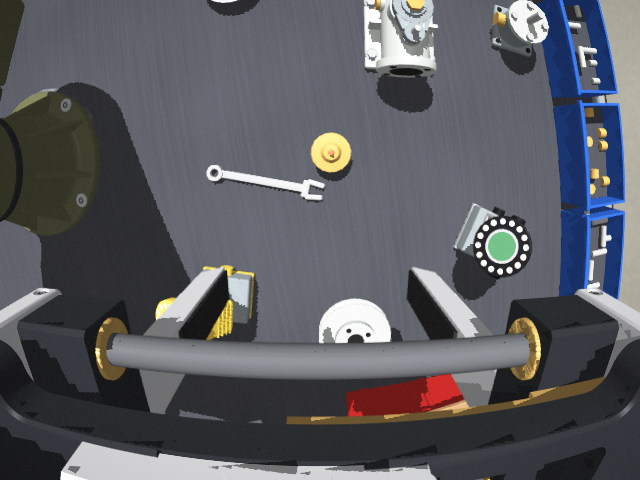

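The wrist view shows the black camera head at about (501,246), almost face-on. I'll fit its LED circle using all three views.

```bash
cat > ring.py <<'E'
from h import *
def dots(c,box):
    x,y,w,h=box;im=c["pixels"][y:y+h,x:x+w].astype(np.uint8)
    g=cv2.resize(cv2.cvtColor(im,cv2.COLOR_RGB2GRAY),None,fx=6,fy=6,interpolation=cv2.INTER_CUBIC)
    return g
def green(c,box):
    x,y,w,h=box;im=c["pixels"][y:y+h,x:x+w].astype(float)
    m=(np.clip(im[...,1]-im[...,0]-15,0,60)/60)
    yy,xx=np.mgrid[y:y+h,x:x+w];return np.array([(xx*m).sum(),(yy*m).sum()])/m.sum()
def leds(c,box,th,amax):
    g=dots(c,box);n,l,st,ce=cv2.connectedComponentsWithStats((g>th).astype(np.uint8))
    gc=green(c,box)
    out=[((ce[i]+.5)/6-.5+np.array(box[:2])) for i in range(1,n) if 30<st[i,4]<amax]
    return np.array(out),gc
E
python3 - <<'E'
from ring import *
s,t,w=load("scene0"),load("top0"),load("w1")
for c,b,am,n in((s,(235,322,50,30),700,"s"),(t,(420,168,42,40),900,"t"),(w,(468,212,70,70),1500,"w")):
    for th in (150,190,210,225):
        L,g=leds(c,b,th,am);print(n,th,len(L),g)
        ok=0
E
```

```text
s 150 2 [258.2603 335.9116]
s 190 12 [258.2603 335.9116]
s 210 16 [258.2603 335.9116]
s 225 16 [258.2603 335.9116]
t 150 17 [440.1992 187.6352]
t 190 19 [440.1992 187.6352]
t 210 18 [440.1992 187.6352]
t 225 21 [440.1992 187.6352]
w 150 17 [501.4048 245.926 ]
w 190 18 [501.4048 245.926 ]
w 210 18 [501.4048 245.926 ]
w 225 18 [501.4048 245.926 ]
```

```bash
cat > fitcam.py <<'E'
from ring import *
import sys
s,t=load("scene0"),load("top0")
views=[(s,(235,322,50,30),700,210),(t,(420,168,42,40),900,190)]
for a in sys.argv[1:]:
    n,x,y,w_,h_=a.split(",");views.append((load(n),tuple(map(int,(x,y,w_,h_))),2500,200))
D=[]
for c,b,am,th in views:
    L,g=leds(c,b,th,am)
    d=np.linalg.norm(L-g,axis=1);m=np.median(d);L=L[(d>m*.55)&(d<m*1.5)];D.append((c,L,g));print(len(L),g)
ph=np.linspace(0,2*np.pi,361)
def frame(ti,he):
    z=np.array([np.sin(ti)*np.cos(he),np.sin(ti)*np.sin(he),np.cos(ti)]);x=np.cross([-np.sin(he+np.pi),np.cos(he+np.pi),0],z)
    return x,np.cross(z,x),z
def res(p,use,con):
    C=p[:3];x,y,z=frame(p[3],p[4]);r=p[5];out=[]
    P=C+r*(np.cos(ph)[:,None]*x+np.sin(ph)[:,None]*y)
    for i in use:
        c,L,g=D[i];off=p[6+2*i:8+2*i]
        q=proj(c,P)+off
        d=np.linalg.norm(L[:,None]-q[None],axis=2);j=d.argmin(1)
        gg=proj(c,C)[0]+off
        # signed radial distance
        sg=np.linalg.norm(L-gg,axis=1)-np.linalg.norm(q[j]-gg,axis=1)
        out+=[sg/.3,(g-gg)/.3,off/(1.0 if i<2 else 2.)]
    if con: out.append(np.array([(C[2]-.1-.05*np.cos(p[3]))/.001]))
    return np.concatenate(out)
for use in ([0,1],list(range(2,len(D))),list(range(len(D)))):
  if not use: continue
  for con in (0,1):
    r=least_squares(res,np.r_[.65,-.217,.14,.55,2.6,.029,np.zeros(2*len(D))],loss="soft_l1",args=(use,con),x_scale=np.r_[.01,.01,.01,.1,.1,.01,np.ones(2*len(D))])
    p=r.x;z=frame(p[3],p[4])[2]
    print(use,con,"C",p[:3],"tilt,head",np.degrees(p[3:5]),"r",p[5],"focus",p[:3]+.15*z,"off",p[6:],"cost",r.cost)
E
python3 fitcam.py w1,468,212,70,70
```

```text
15 [258.2603 335.9116]
19 [440.1992 187.6352]
17 [501.4048 245.926 ]
[0, 1] 0 C [ 0.6497 -0.2165  0.1424] tilt,head [ 37.9543 149.6033] r 0.028863235396110604 focus [ 0.5701 -0.1698  0.2607] off [ 0.4862  0.1974  0.6342 -0.1021  0.      0.    ] cost 69.53540804380349
[0, 1] 1 C [ 0.6497 -0.2166  0.1396] tilt,head [ 37.9775 149.4988] r 0.028937138713555473 focus [ 0.5702 -0.1697  0.2578] off [ 0.365  -0.3852  0.8373 -0.4828  0.      0.    ] cost 69.94565156140145
[2] 0 C [ 0.6581 -0.2207  0.1275] tilt,head [ 38.5599 149.4968] r 0.029886713317140032 focus [ 0.5775 -0.1733  0.2447] off [-0.      0.      0.      0.     -0.0299 -0.0019] cost 22.748282614814453
[2] 1 C [ 0.6522 -0.2167  0.1392] tilt,head [ 38.4033 149.49  ] r 0.028989082446293106 focus [ 0.5719 -0.1693  0.2567] off [ 0.381   1.0744  0.     -0.     -0.0451  0.0031] cost 22.747330680182994
[0, 1, 2] 0 C [ 0.6502 -0.2164  0.1413] tilt,head [ 38.4529 149.3674] r 0.028866037513062933 focus [ 0.5699 -0.1689  0.2588] off [ 0.249  -0.1854  0.7806 -0.0189  0.6263 -0.5431] cost 93.05219613575346
[0, 1, 2] 1 C [ 0.6503 -0.2166  0.1396] tilt,head [ 38.0226 149.3686] r 0.028919228052231575 focus [ 0.5708 -0.1695  0.2578] off [ 0.1916 -0.5785  0.8599 -0.2108  1.1882 -0.2698] cost 92.8928513182824
```

The fits agree: tilt about 38.2°, heading 149.4°, focus about (0.5705, -0.169, 0.258). Now I'll move above the outlet for a closer look.

Run:
```python
from h import *
from station import get_obs
show(get_obs(),[.626,.233,.26],down(-.155),9)
```

```text
9
[[0.009, 0.0126, -0.0453, -0.06, -0.0, 0.01],[0.009, 0.0127, -0.0453, -0.06, -0.0, 0.01],[0.009, 0.0127, -0.0453, -0.06, -0.0, 0.01],[0.009, 0.0128, -0.0452, -0.06, -0.0, 0.01],[0.009, 0.0128, -0.0452, -0.06, -0.0, 0.01],[0.009, 0.0129, -0.0452, -0.06, -0.0, 0.01],[0.009, 0.0129, -0.0452, -0.06, -0.0, 0.01],[0.009, 0.0129, -0.0452, -0.06, -0.0, 0.01],[0.009, 0.013, -0.0452, -0.06, -0.0, 0.01]]
```

Call:
step_arm --motion '[[[0.009,0.013,-0.045,0,0,0],[0.009,0.013,-0.045,0,0,0],[0.009,0.013,-0.045,0,0,0],[0.009,0.013,-0.045,0,0,0],[0.009,0.013,-0.045,0,0,0],[0.009,0.013,-0.045,0,0,0],[0.009,0.013,-0.045,-0.5,0,0],[0.009,0.013,-0.045,0,0,0],[0.009,0.013,-0.045,0,0,0],[0,0,0,0,0,0],[0,0,0,0,0,0]]]'

```text
time_s: 2.82
ee_pos: [0.6282, 0.2296, 0.2602]
eef_rot: [-0.794, 1.57, -2.52]
force: [0.0, 0.1, 0.6]
grip_width: 0.0939
```

```bash
python3 snap.py w2; python3 -c "
import cv2
i=cv2.imread('pics/w2.png')[130:400,200:450];cv2.imwrite('pics/w2c.png',cv2.resize(i,None,fx=2.2,fy=2.2,interpolation=cv2.INTER_CUBIC))"
```

```text
2.825 [0.6282 0.2296 0.2602] [-0.794   1.5701 -2.5204] [ 0.2957  0.55    1.0457 -0.0002  1.5465  0.4513] 0.023551237792811864 [0.015  0.1271 0.6159] 0.09394248338511312
```

View pics/w2.png

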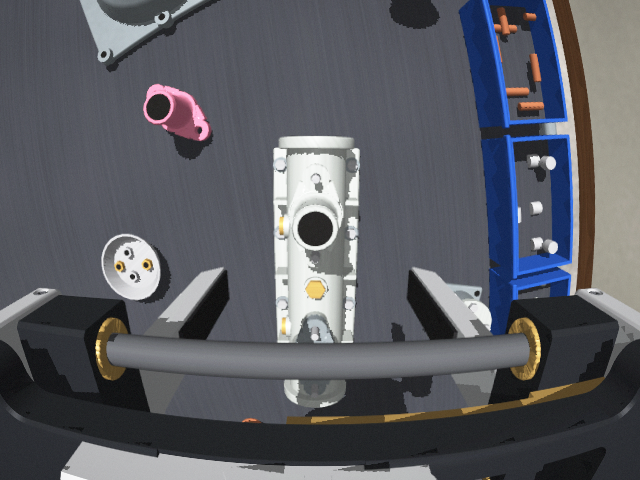

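View pics/w2c.png

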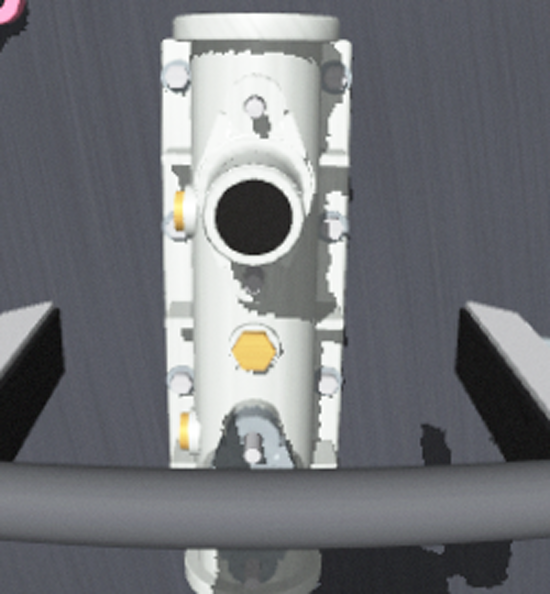

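The outlet is centred at (315,228), with its studs at (316,178) and (315,256) and a blanking-plate stud at (314.5,337).

Run:
```python
from h import *
from station import get_obs
s,t,w=load("scene0"),load("top0"),load("w2")
pr=[431.8,226.7];pt=[211.5,196.6];pw=[315.5,228.2]
print("rim3",tri((s,pr),(t,pt),(w,pw)),"top+w",tri((t,pt),(w,pw)),"s+w",tri((s,pr),(w,pw)),"w@.146",raypt(w,pw,.146))
a=raypt(w,[315.9,178.2],.108);b=raypt(w,[315,256],.108);d=raypt(w,[314.5,336.8],.108);print(a,b,d,(a+b)/2)
for u in(b,d):print(np.linalg.norm(a-u),np.degrees(np.arctan2(*(a-u))))
R=Ro.from_euler("xyz",get_obs()["eef_rot"]).as_matrix();print(R[:,1],np.degrees(np.arctan2(R[1,1],R[0,1])))
```

```text
rim3 (array([0.628 , 0.2347, 0.1449]), array([-0.1697,  1.2728, -1.1687, -1.0144, -0.6099,  0.3486])) top+w (array([0.6282, 0.2335, 0.1378]), array([ 0.1248, -0.1614, -0.075 , -0.0411])) s+w (array([0.6285, 0.2355, 0.1484]), array([ 0.5761,  0.3417, -0.1956,  0.1425])) w@.146 [0.6285 0.2351]
[0.6345 0.2722] [0.6225 0.2014] [0.6087 0.1181] [0.6285 0.2368]
0.07174105972625174 9.632794812729054
0.15626296513854246 9.500532784061711
[ 0.9879 -0.1552  0.0002] -8.93033017575321
```

Call:
step_arm --motion '[[[0.03,-0.001,-0.006,0.6,0,0],[0.035,0,0,0,0,0],[0.035,0,0,0,0,0],[0.03,0,0,0,0,0],[0.02,0,0,0,0,0],[0.01,0,0,0,0,0],[0,0,0,0,0,0],[0,0,0,0,0,0]]]'

```text
time_s: 3.88
ee_pos: [0.6285, 0.2373, 0.1017]
eef_rot: [2.03, 1.569, 0.295]
force: [0.8, -0.0, 0.5]
grip_width: 0.0937
```

```bash
python3 snap.py w3; python3 -c "
import cv2
i=cv2.imread('pics/w3.png')[150:450,170:470];cv2.imwrite('pics/w3c.png',cv2.resize(i,None,fx=1.9,fy=1.9,interpolation=cv2.INTER_CUBIC))"
```

```text
3.875 [0.6285 0.2373 0.1017] [2.0301 1.5691 0.295 ] [ 0.3066  0.6606  1.2405 -0.      1.2387  0.4709] 0.0024079321915143853 [ 0.7571 -0.0044  0.4688] 0.09372933514894637
```

View pics/w3c.png

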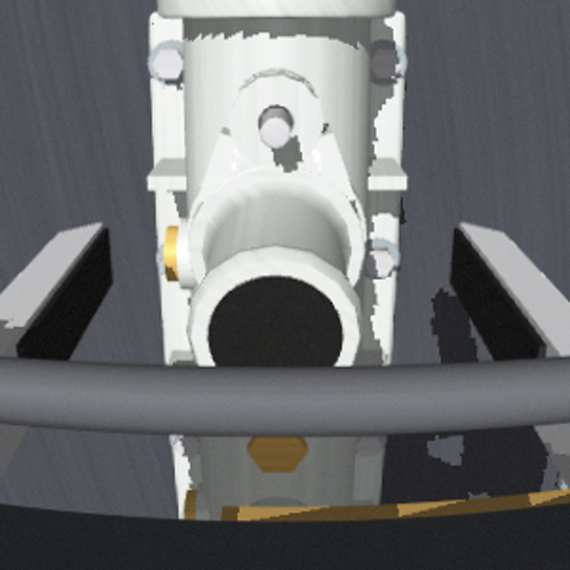

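Run:
```python
from h import *
w=load("w3")
print(raypt(w,[170+275/1.9,150+336/1.9],.146), raypt(w,[170+275/1.9,150+134/1.9],.108))
```

```text
[0.6282 0.2354] [0.634  0.2712]
```

Call:
step_arm --motion '[[[0,0,0.002,0,0,0],[0,0,0,0,0,0],[0,0,0,0,0,0],[0,0,0,0,0,0],[0,0,0,0,0,0],[0,0,0,0,0,0],[0,0,0,0,0,0]]]' --fingers 0.02 --squeeze 35

```text
time_s: 4.8
ee_pos: [0.6275, 0.2353, 0.1004]
eef_rot: [-1.367, 1.57, -3.102]
force: [-1.2, 0.7, 0.5]
grip_width: 0.0367
```

Call:
step_arm --motion '[[[-0.005,0,0,0,0,0],[-0.01,0,0,0,0,0],[-0.01,0,0,0,0,0],[-0.01,0,0,0,0,0],[-0.015,0,0,0,0,0],[-0.02,0,0,0,0,0],[-0.03,0,0,0,0,0],[-0.04,0,0,0,0,0],[-0.04,0,0,0,0,0],[0,0,0,0,0,0],[0,0,0,0,0,0]]]'

```text
time_s: 6.18
ee_pos: [0.6273, 0.2352, 0.2791]
eef_rot: [-1.104, 1.569, -2.839]
force: [-1.0, 0.0, -2.8]
grip_width: 0.0369
```

```bash
python3 - <<'E'
from station import camera
import cv2,numpy as np
for n in("scene","top"):
    c=camera(n);np.save(n+"4.npy",c,allow_pickle=True)
    cv2.imwrite(f"pics/{n}4.png",c["pixels"][:,:,::-1])
E
python3 snap.py w4
```

```text
6.275 [0.6273 0.2352 0.2786] [-1.1174  1.5679 -2.8525] [0.304  0.5496 1.0052 0.     1.5897 0.4683] 0.006345876823724901 [ 0.2378  0.9149 -2.8978] 0.03652928616108868
```

View pics/scene4.png

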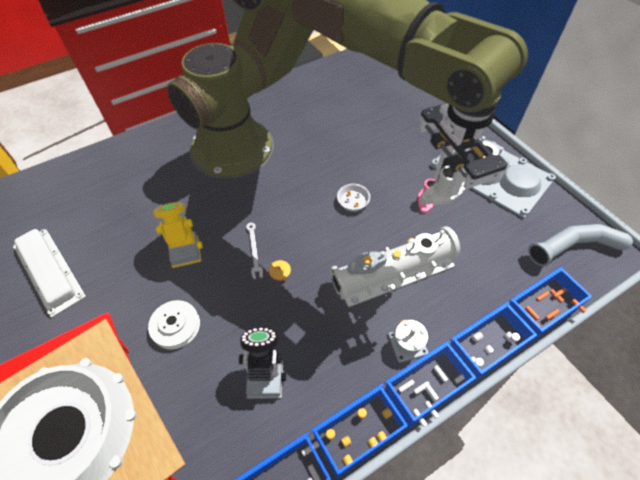

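View pics/w4.png

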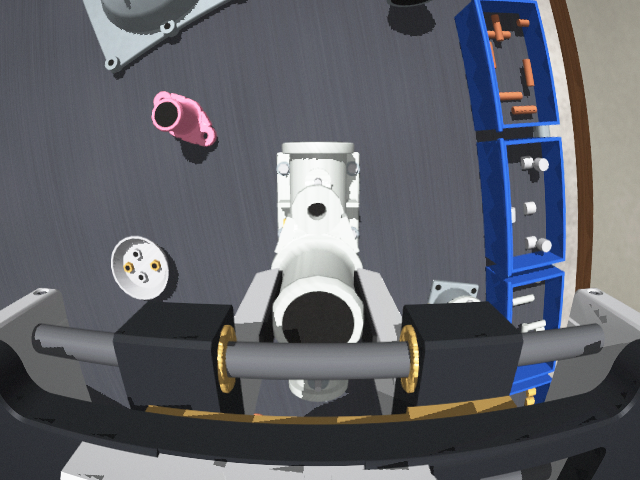

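The outlet is off its studs and upright in the grip, and nothing else has moved. Now I'll plan the move to the focus.

```bash
cat > tgt.py <<'E'
from h import *
F=np.array([.5706,-.1692,.258]);ti,he=np.radians([38.2,149.4])
z=np.array([np.sin(ti)*np.cos(he),np.sin(ti)*np.sin(he),np.cos(ti)])
y=np.array([np.cos(he-np.pi/2),np.sin(he-np.pi/2),0]);x=np.cross(y,z)
R=np.c_[-z,x,np.cross(-z,x)]
P=F+.0204*z
E
python3 - <<'E'
from tgt import *
from station import get_obs
print(x,y,z,P);show(get_obs(),P,R,12)
# grip check: rim & hole in tool frame
w=load("w4");T=np.linalg.inv(w["extrinsics"])@np.linalg.inv(w["T_tool_cam"])
Ti=np.linalg.inv(T);p=raypt(w,[318,322],.2786-.0204+.066);q=raypt(w,[316.5,210],.2786-.0204+.012)
print("rim xy",p,"hole",q,"hole-rim",q-p,np.linalg.norm(q-p),np.degrees(np.arctan2(*(q-p))))
E
```

```text
[ 0.6764 -0.4     0.6184] [0.509  0.8607 0.    ] [-0.5323  0.3148  0.7859] [ 0.5597 -0.1628  0.274 ]
12
[[0.0004, -0.0001, 0.0336, 1.7, -0.58, 3.16],[0.0008, 0.0008, 0.0336, 1.7, -0.58, 3.16],[0.0012, 0.0018, 0.0336, 1.7, -0.58, 3.16],[0.0017, 0.0027, 0.0335, 1.7, -0.58, 3.16],[0.0022, 0.0036, 0.0334, 1.7, -0.58, 3.16],[0.0027, 0.0044, 0.0332, 1.7, -0.58, 3.16],[0.0033, 0.0053, 0.0331, 1.7, -0.58, 3.16],[0.004, 0.006, 0.0329, 1.7, -0.58, 3.16],[0.0047, 0.0068, 0.0326, 1.7, -0.58, 3.16],[0.0054, 0.0075, 0.0324, 1.7, -0.58, 3.16],[0.0062, 0.0081, 0.0321, 1.7, -0.58, 3.16],[0.0069, 0.0087, 0.0318, 1.7, -0.58, 3.16]]
rim xy [0.6289 0.2359] hole [0.6339 0.2716] hole-rim [0.005  0.0357] 0.036050557037659164 8.024866939195832
```

Call:
step_arm --motion '[[[0,0,0.034,1.7,-0.6,3.15],[0.001,0.001,0.034,1.7,-0.6,3.15],[0.001,0.002,0.034,1.7,-0.6,3.15],[0.002,0.003,0.034,1.7,-0.6,3.15],[0.002,0.004,0.033,1.7,-0.6,3.15],[0.003,0.004,0.033,1.7,-0.6,3.15],[0.003,0.005,0.033,1.7,-0.6,3.15],[0.004,0.006,0.033,1.7,-0.6,3.15],[0.005,0.007,0.033,1.7,-0.6,3.15],[0.005,0.007,0.032,1.7,-0.6,3.15],[0.004,0.008,0.032,1.7,-0.6,3.15],[0,0,0,0,0,0]]]'

```text
time_s: 7.82
ee_pos: [0.5636, -0.1312, 0.2773]
eef_rot: [1.55, 0.959, -0.524]
force: [-0.4, -0.2, -2.7]
grip_width: 0.0365
```

Run:
```python
from tgt import *
from station import get_obs
o=get_obs();print(o["time_s"],o["ee_pos"],o["qpos"],o["grip_width"]);show(o,P,R)
```

```text
7.825 [ 0.5636 -0.1312  0.2773] [-0.2087  0.0142  1.7975 -0.2616  0.7593  0.4322] 0.03651772597871
1
[[0.0098, 0.0078, 0.0294, 1.64, -0.37, 3.17]]
```

Call:
step_arm --motion '[[[0.005,0.004,0.015,0.8,-0.2,1.6],[0.005,0.004,0.014,0.8,-0.2,1.6],[0,0,0,0,0,0],[0,0,0,0,0,0],[0,0,0,0,0,0]]]'

```text
time_s: 8.45
ee_pos: [0.5615, -0.1607, 0.2752]
eef_rot: [1.57, 0.902, -0.531]
force: [1.1, 0.6, -2.6]
grip_width: 0.0368
```

```bash
python3 - <<'E'
from tgt import *
from station import get_obs,camera
o=get_obs();print(o["time_s"],o["ee_pos"],o["grip_width"],o["joint_vel"]);show(o,P,R)
for n in("scene","top"):
    c=camera(n);np.save(n+"5.npy",c,allow_pickle=True)
    cv2.imwrite(f"pics/{n}5.png",c["pixels"][:,:,::-1])
i=cv2.imread("pics/scene5.png")[200:420,150:400];cv2.imwrite("pics/scene5c.png",cv2.resize(i,None,fx=2.7,fy=2.7,interpolation=cv2.INTER_CUBIC))
E
python3 snap.py w5
```

```text
8.45 [ 0.5615 -0.1607  0.2752] 0.03682155302260608 [-0.0039 -0.0013  0.0019 -0.0007 -0.0031  0.0007]
1
[[0.0006, -0.0011, 0.0027, 0.16, -0.11, -0.09]]
8.55 [ 0.5614 -0.1609  0.2752] [ 1.5704  0.9023 -0.5312] [-0.2667  0.0031  1.8354 -0.2643  0.6688  0.4182] 0.004082212189962676 [-0.0424 -0.3899 -2.7816] 0.03634430230634264
```

View pics/scene5c.png

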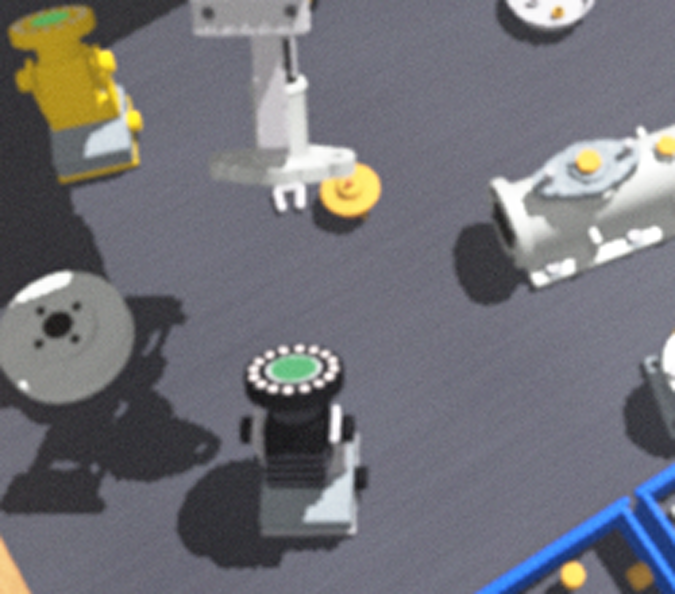

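View pics/w5.png

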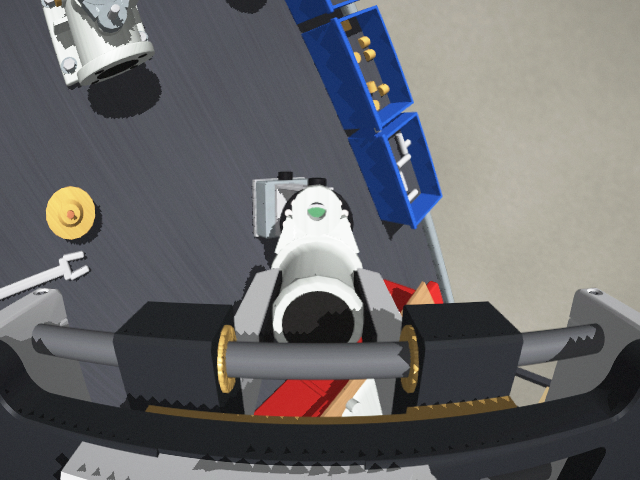

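View pics/top5.png

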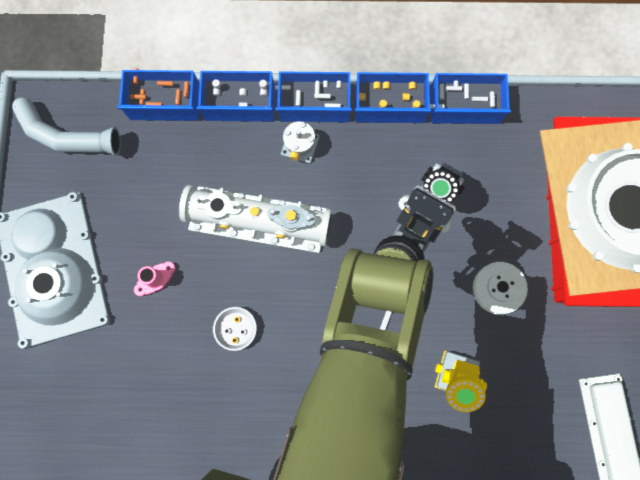

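The outlet is held above the lens and the camera head hasn't moved. I'll make a last 3 mm trim and check the flange by projecting its model into the scene view.

Call:
step_arm --motion '[[[0.0006,-0.001,0.0026,0.2,-0.1,-0.1],[0,0,0,0,0,0],[0,0,0,0,0,0],[0,0,0,0,0,0],[0,0,0,0,0,0]]]'

```text
time_s: 9.22
ee_pos: [0.5596, -0.1634, 0.2741]
eef_rot: [1.572, 0.904, -0.535]
force: [-0.1, -0.2, -2.3]
grip_width: 0.0366
```

```bash
python3 - <<'E'
from tgt import *
from station import get_obs,camera
o=get_obs();print(o["time_s"],o["ee_pos"],P,np.abs(o["joint_vel"]).max(),o["force"],o["grip_width"]);show(o,P,R)
c=camera("scene");i=c["pixels"][:,:,::-1].copy()
i=cv2.resize(i[200:420,150:400],None,fx=2.7,fy=2.7,interpolation=cv2.INTER_CUBIC)
a=np.linspace(0,2*np.pi,60)
for h,rx,ry,col in((0,.0255,.05,(0,0,255)),(.012,.0255,.05,(255,0,0)),(.064,.0195,.0195,(0,160,0))):
    q=(proj(c,F+h*z+np.outer(rx*np.cos(a),x)+np.outer(ry*np.sin(a),y))-[150,200])*2.7
    cv2.polylines(i,[np.int32(q)],True,col,1)
cv2.imwrite("pics/s6.png",i)
t=camera("top");d=load("top0")
print([ring for ring in [0]])
E
python3 - <<'E'
import sys;sys.path.insert(0,".")
E
python3 snap.py w6
```

```text
9.225 [ 0.5596 -0.1634  0.2741] [ 0.5597 -0.1628  0.274 ] 0.0010697866195355185 [-0.0641 -0.2177 -2.3066] 0.03657542314266307
1
[[-0.0001, -0.0002, -0.0006, -0.08, 0.02, -0.02]]
[0]
9.325 [ 0.5596 -0.1633  0.2741] [ 1.5717  0.9038 -0.5345] [-0.2724  0.0019  1.8387 -0.262   0.6676  0.4163] 0.0006991120361765301 [ 0.3581 -0.1885 -3.6274] 0.03653598212249836
```

View pics/s6.png

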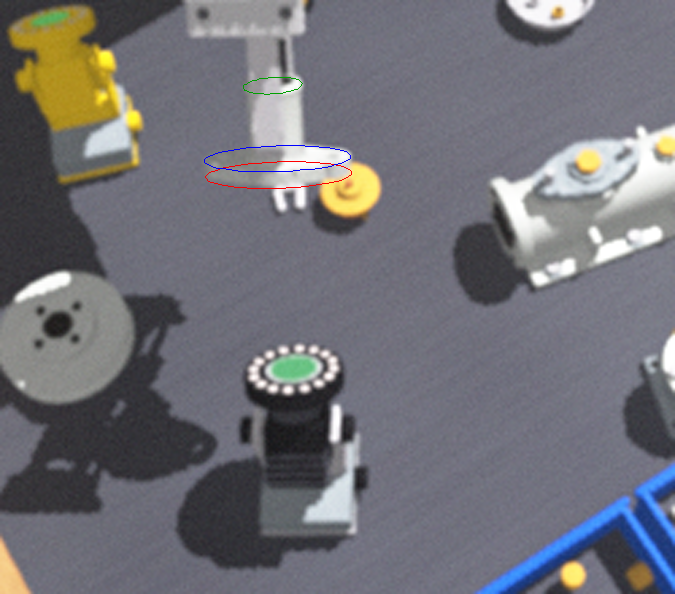

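The flange (about 206–352 in x, 148–188 in y in the crop) matches the projected model, it's level, and everything is at rest. Handing in.

```bash
python3 -c "
from station import ticket
print(ticket.hand_in())"
```

```text
the job is handed in; nothing more can be done
None
```

I lifted the alloy outlet straight off its studs, gripping it across the neck at about 35 N. It is held at the inspection camera's focus with the gasket face square to the lens and the bolt holes level. I handed the job in at about 9.3 s; no verdict came back.

- **Pose:** the last reading put the tool within 1 mm and 0.1° of the target, with joint speeds of 0.001 rad/s or less. The target was the focus at about (0.571, -0.169, 0.258) m, with the lens 38.2° from vertical.
- **Grip:** the fingers stood at 36.6 mm on the 36 mm neck. The force on the tool showed about 2.3–3.6 N of load.
- **Picture check:** the flange model drawn at the planned pose matched the outlet in the scene view. By eye, the camera and the other parts in view had not moved.
- **Where the measurements disagreed:** the lens came out at 139–142 mm high in most of the camera-view fits. The wrist view alone, without the known tilt-axis height, gave 128 mm, so I didn't use that one. The fits that include all three camera views agree on the focus to about 1 mm. The outlet's rim height came out between 138 and 148 mm depending on the pair of views; 146 mm was expected.

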